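# Release the cam lock and slide a board under the test head

## Task

With the fingertips, first push the red-knobbed cam lever round until the cam is at its low point (the lever points straight away from the blue slide, over the red mark on the base); only then push the blue slide forward by its upright plate until it is fully home, and move clear. Pick nothing up: leave the green circuit board lying in the slide without touching it, and leave the mouse, the yellow parts tray and the heat sink where they are.

Things in the scene. Friction and masses are not known exactly. Their poses are not given: they have to be found in the camera images.
- fixture: board test fixture: fixed aluminium base plate, 14 mm thick, with the blue slide, brass cam and black probe bridge. Its x axis is the slide's forward direction, y left of that, z up. Origin at desk height; the plate spans x -105 to 130, y -110 to 120 mm from it. The bridge (grey cover) spans x 37 to 83, y -104 to 12 mm, top 63 mm above the desk.
- cam_axis (a point): point on the cam's fixed vertical axis, 44 mm above the desk, at x 40, y 62 mm in the fixture's frame. The brass cam is a disc of radius 28 mm, 18 mm thick, 15 mm off centre towards the lever; a dark steel lever bar 14 mm wide lies over it, top 44 mm above the desk.
- lever_knob (a point): middle of the red upright round knob on the end of the cam lever: diameter 16 mm, from 44 to 94 mm above the desk (this point at 69 mm), 65 mm from the cam axis. It goes round the axis with the lever and cannot lift. Push its side along its circle; about 4 N moves it.
- cam (a joint): cam angle in rad. 0: high point, lobe and lever point straight back (fixture -x), slide blocked. Grows clockwise seen from above: 1.57 lever left (+y), 3.14 low point, lever straight forward (+x) over the red mark. Within 0.3 of 3.14 is at the low point. It can be turned past it (stops at 3.75 and -0.5) and stays where left. Starts between -0.35 and 0.8.
- slide (a joint): travel of the blue slide forward along the fixture's x, in m: 0 back (start), 0.030 fully home at its end stop. It stays where it is left (friction 2.5 N). Its steel follower arm meets the cam after 2 to 7 mm unless the cam has been turned towards its low point.
- push_face (a point): centre of the rear face of the slide's upright blue push plate, 50 mm above the desk; the face looks to the fixture's -x, is 60 mm wide (y), and its top edge is 70 mm above the desk; plate 8 mm thick. Push it to the fixture's +x. It moves with the slide; at the start it is at x -70, y -46 mm in the fixture's frame.
- board: loose green circuit board 66 x 70 x 4 mm (8 mm high with its parts) lying in the tray of the slide, underside 24 mm above the desk; origin at the centre of its underside. It rides forward with the slide, under the bridge.
- mouse: black computer mouse 105 x 60 x 34 mm lying loose on the desk; origin at the centre of its underside
- parts_tray: small loose yellow parts tray 85 x 60 x 26 mm; origin at the centre of its underside
- heat_sink: loose finned aluminium heat sink 50 x 44 x 30 mm; origin at the centre of its underside
There are look-alikes about, which are no part of the job. Of the things like the board, leave any that is pink; of the rest the larger one is meant.

How it is judged:
On the way, in this order (a step that is already met when the one before it is completed fails the run):
1. the cam is at its low point (within 0.3 rad) while the slide is still back (less than 10 mm forward) (value of joint cam between 2.84159 and 3.44159 rad and value of joint slide below 0.01 m), for 0.2 s.
2. the slide is pushed home (value of joint slide above 0.027 m), for 0.2 s.
At the end, for the whole second after the job is handed in: The cam is within 0.3 rad of its low point, the slide is home (at least 27 of its 30 mm forward) and at rest, and the board lies in the slide's tray (value of joint cam between 2.84159 and 3.44159 rad and value of joint slide above 0.027 m and velocity of joint slide below 0.005 m/s and z of board in the frame of fixture between 0.02 and 0.03 m and horizontal distance between board and push_face below 0.055 m); the robot touches nothing.
It fails at once if the slide is forced forward (more than 12 mm) with the cam away from its low point (value of joint slide above 0.012 m and not (value of joint cam between 2.69159 and 3.59159 rad)).
It fails at once if the board is lifted from the tray (12 mm or more) (z of board in the frame of fixture above 0.036 m).
It fails at once if the fingers press on the board (over 2 N) (contact force between the fingers and board above 2 N).
It fails at once if the mouse, parts tray or heat sink is shifted or lifted (over 15 mm) (distance of any of mouse, parts_tray, heat_sink from where it was at the start of the episode above 0.015 m).
It also fails if it takes over 53 s, if anything falls off the work surface, if the arm or the gripper's body presses on something with over 40 N, if the wrist force passes 120 N, or if a joint passes its speed limit or range.

## Robot

A 7-joint arm with a two-finger parallel gripper is mounted at the origin on the work surface. World frame = base frame: x ahead of the robot, y to its left, z up, the work surface at z = 0. Lengths are in m, angles in rad, forces in N, time in s.
With the tool pointing down it reaches from about 0.425 to 0.825 m from the base axis. Payload 3.6 kg.
Tool frame: the origin (TCP) lies midway between the tips of the shut fingers; the grasp point (between the pads) lies 19 mm behind it (hold_point_z is the y of the grasp point in the tool frame, in m); y points along the fingers, x is the direction in which the jaws open and shut, and the axes are right-handed (so a half turn about y gives the same grasp; the last joint's range is limited). The gripper opens to 85 mm and grips with 20 to 120 N. Pads are 22 mm wide; open, the fingers measure 114 mm over their backs; the gripper's body (76 mm by 85 mm) begins 54 mm behind the grasp point. The pads swing forward as they close: fully open they stand 13 mm farther back than shut.
Start: joints at [1.19, 0.615, -0.013, 1.423, 0.008, 1.103, -0.04], TCP at [0.226, -0.609, 0.231] pointing down, gripper open.
Joint ranges: [-3.12, 3.12], [-0.3, 2.06], [-1.34, 1.32], [0.26, 2.42], [-1.36, 4.5], [0.01, 1.98], [-2.84, 2.84]. Speed limits (rad/s): [2.79, 2.79, 3.14, 3.14, 3.14, 3.14, 3.14].

## Interface

Orientations are given as a rotation vector (axis times angle).
In Python, from plant import * gives the robot as it stands.
- The arm moves only by the shell command python3 -m crank 'ROWS' [OPENING]. ROWS is JSON, a list that holds one entry, the list of rows, each a list of 4 numbers: the shift along the tool's x, y, z in cm, then the turn about the tool's y in degrees. A call has 1 to 20 rows; each row is the pose to reach, as a shift and turn from the pose commanded when the call began, along the tool's axes at that moment; what a row does not reach only later rows make up. A row lasts 1/10 s, in which the tool goes at most 50 mm and 8.59 degrees, less where a joint would pass 70% of its speed; a pose out of reach is approached as far as the arm can. A call with a gripper value outside its range is refused whole. OPENING is the finger opening in cm, from 0 to 8.54, set as the call begins (- or left out, the last holds). The fingers move at their own pace and stop on an object; the grip force is fixed at half the most. Time passes only in rows, so rows that repeat a pose let the fingers close. It gives the time, the measured TCP pose, the force and the opening at its end, in the units of the state.
- get_obs(): the state, without advancing time (a new reading comes with each control period).
- camera(name): name is "side" or "top"; returns a dict with "pixels" (420x560x3 uint8, red, green, blue), "vertical_fov" (degrees; the focal length in pixels is half the picture's height over the tangent of half this angle, whatever the lens; pixels are square), "cx", "cy" (the principal point, pixels), "R" (3x3) and "t" (3): a world point X has camera coordinates R X + t. Camera axes: x right, y down, z forward; pixel columns grow to the right and rows downward; lengths in m; the calibration is good to about 2 mm. A picture is of the moment at which its call begins. There is no depth.
- close_job(): hands the job in, once; it reports no verdict.
The state is a dict: "t": time; "q": joint angles; "qd": joint speeds; "tau": joint torques, N m; "tcp_pos": TCP position; "ee_rot": TCP orientation; "wrist_force": force on the tool from outside, world axes, zero at the start; "wrist_torque": the same for the moment, N m; "grip_width": finger opening in m.
Only numpy, scipy, OpenCV 4.12 (cv2) and the standard library are available. Lean on these libraries where they do the work, as an engineer would, in place of code of your own. Each camera call takes 0.05 s, during which the arm holds its last target. There are 200 camera calls.

## Working session

There is one attempt and no reset: what is moved stays moved. The work goes in short steps, Python scripts to look and compute and a shell command to move; the robot and the scene stay as the last step left them, time stands still between calls to the robot, and variables do not carry over. Pictures are saved under pics/ and viewed, about 8 in all and at most 12, crops included, and the job is handed in when it is done.

```bash
mkdir -p pics; ls; python3 - <<'E'
from plant import *
import cv2,numpy as np
o=get_obs();print({k:np.round(v,3).tolist() for k,v in o.items()})
for n in("top","side"):
    c=camera(n);cv2.imwrite(f"pics/{n}0.png",c["pixels"][:,:,::-1]);print(n,c["vertical_fov"],c["cx"],c["cy"],np.round(c["R"],4).tolist(),c["t"],[k for k in c])
E
```

```text
pics
{'t': 0.0, 'q': [1.19, 0.616, -0.013, 1.425, 0.008, 1.103, -0.04], 'qd': [0.0, 0.0, -0.0, 0.001, -0.0, 0.001, -0.001], 'tau': [0.0, -46.921, 0.259, -17.103, 0.01, 0.01, 0.0], 'tcp_pos': [0.226, -0.609, 0.23], 'ee_rot': [-1.355, 0.946, -0.942], 'wrist_force': [-1.01, -0.153, 0.464], 'wrist_torque': [0.018, -0.01, -0.045], 'grip_width': 0.086}
top 53.83257177297562 276.59201902263885 214.28328209084114 [[0.0136, -0.9999, 0.0051], [-0.9888, -0.0142, -0.1487], [0.1488, -0.003, -0.9889]] [-0.04861476  0.55372573  1.06100678] ['pixels', 'vertical_fov', 'cx', 'cy', 'R', 't']
side 56.553938693557456 278.8810231430684 211.28178382282272 [[-0.773, -0.6344, 0.0003], [-0.3901, 0.4749, -0.7889], [0.5003, -0.6099, -0.6146]] [0.4001572  0.28392209 0.52953848] ['pixels', 'vertical_fov', 'cx', 'cy', 'R', 't']
```

View pics/top0.png

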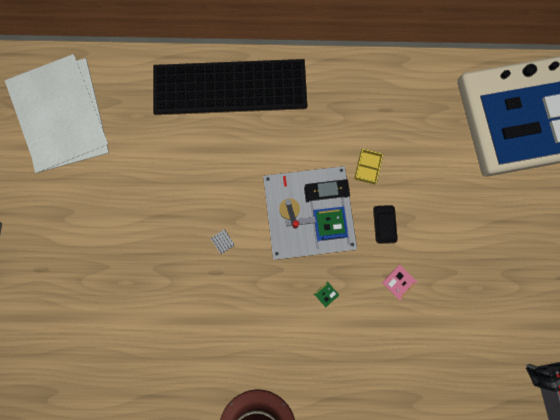

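View pics/side0.png

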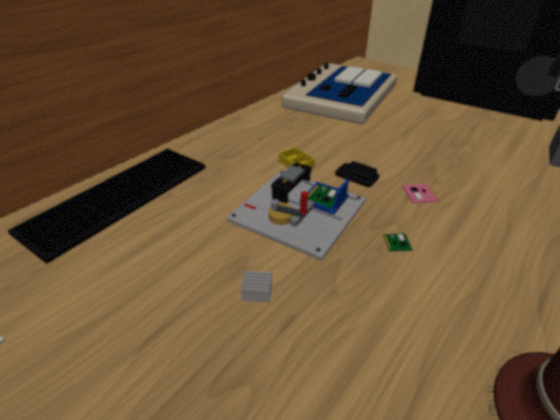

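The top view shows the fixture at about (310,212), knob (295,224), red mark (285,181), blue tray (331,223), mouse (385,224), yellow tray (369,166) and heat sink (223,241). The side view agrees. Next step is measuring.

```bash
cat > h.py <<'E'
import cv2,numpy as np
from plant import *
def K(c):
    f=210/np.tan(np.radians(c["vertical_fov"]/2));return f
def ray(c,u,v,z):
    d=np.array([(u-c["cx"])/K(c),(v-c["cy"])/K(c),1]);R=np.array(c["R"]);o=-R.T@c["t"];w=R.T@d
    return o+w*(z-o[2])/w[2]
def proj(c,X):
    p=np.array(c["R"])@X+c["t"];return np.array([K(c)*p[0]/p[2]+c["cx"],K(c)*p[1]/p[2]+c["cy"]])
def comps(c,kind,amin=8):
    h=cv2.cvtColor(c["pixels"],cv2.COLOR_RGB2HSV);H,S,V=[h[...,i].astype(int) for i in range(3)]
    m={"red":((H<6)|(H>174))&(S>170)&(V>90),"blue":(H>105)&(H<125)&(S>120)&(V>40),"grey":(S<45)&(V>110)}[kind].astype(np.uint8)
    n,l,st,ce=cv2.connectedComponentsWithStats(m)
    return [(st[i,4],st[i,:4].tolist(),ce[i],l==i) for i in range(1,n) if st[i,4]>=amin]
E
python3 - <<'E'
from h import *
T=camera("top");S=camera("side")
g=max([a for a in comps(T,"grey",500) if 250<a[2][0]<370 and 150<a[2][1]<270],key=lambda a:a[0])
cn=cv2.findContours(g[3].astype(np.uint8),0,2)[0][0];hull=cv2.convexHull(cn)
q=cv2.approxPolyDP(hull,5,True)[:,0];print("hull4",q.tolist(),g[0])
P=np.array([ray(T,u,v,.014)[:2] for u,v in hull[:,0]]).astype(np.float32)*1000
print("rect",cv2.minAreaRect(P),cv2.boxPoints(cv2.minAreaRect(P)).round(1).tolist())
for n,c in(("T",T),("S",S)):
    for k in("red","blue"):
        for a in comps(c,k):
            if 200<a[2][0]<400 and 150<a[2][1]<260: print(n,k,a[:3],np.round(ray(c,*a[2],.014 if k=="red" else .05),4))
im=T["pixels"][130:290,200:420,::-1];cv2.imwrite("pics/cr.png",cv2.resize(im,None,fx=3.6,fy=3.6,interpolation=3))
E
```

```text
hull4 [[343, 166], [356, 248], [274, 259], [263, 176]] 4742
rect ((567.0767211914062, -129.79129028320312), (233.9478302001953, 228.40940856933594), 7.709038257598877) [[435.79998779296875, -32.29999923706055], [466.5, -258.70001220703125], [698.2999877929688, -227.3000030517578], [667.7000122070312, -0.8999999761581421]]
T red (np.int32(15), [284, 176, 2, 10], array([284.46666667, 180.66666667])) [ 0.6529 -0.0615  0.014 ]
T red (np.int32(29), [293, 221, 6, 6], array([295.4137931 , 223.27586207])) [ 0.5345 -0.0926  0.014 ]
T blue (np.int32(262), [314, 207, 34, 34], array([330.85877863, 225.61068702])) [ 0.5249 -0.1843  0.05  ]
S red (np.int32(94), [301, 192, 6, 21], array([303.27659574, 201.91489362])) [ 0.5698 -0.152   0.014 ]
S blue (np.int32(318), [314, 179, 35, 35], array([335.8427673 , 198.97484277])) [ 0.4937 -0.1655  0.05  ]
```

View pics/cr.png

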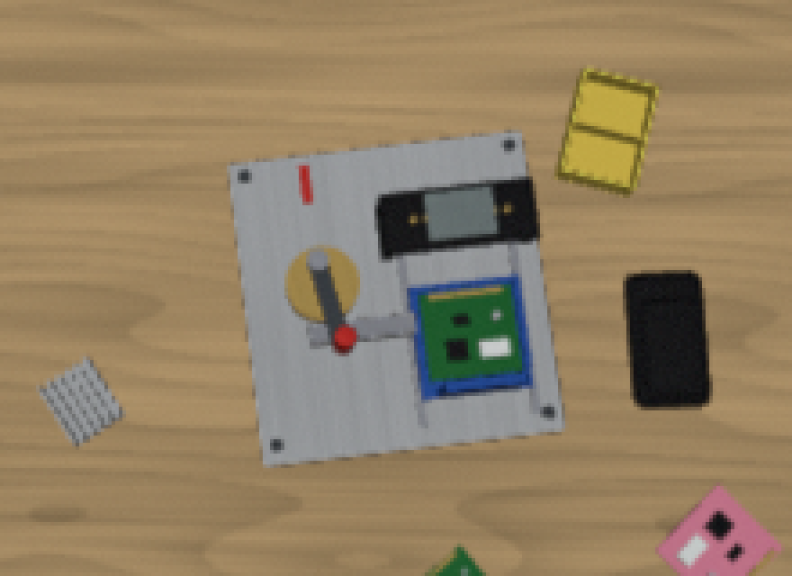

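```bash
cat >> h.py <<'E'
from scipy.spatial.transform import Rotation as Rn
O=np.array([.5554,-.1365,0]);YAW=np.radians(7.71)
F=Rn.from_euler("z",YAW).as_matrix()
def fx(x,y,z): return O+F@np.array([x,y,z])/1000
def tofx(p): return ((np.asarray(p)-O)@F)*1000
def knob(th,z=69,r=65): return fx(40-r*np.cos(th),62+r*np.sin(th),z)
def state():
    o=get_obs();R=Rn.from_rotvec(o["ee_rot"]).as_matrix()
    print("t",o["t"],"tcp",np.round(o["tcp_pos"],4),"fix",tofx(o["tcp_pos"]).round(1),"xaxis fixyaw",np.degrees(np.arctan2(R[1,0],R[0,0])-YAW).round(1),"F",np.round(o["wrist_force"],1),"q7",o["q"][-1],"g",o["grip_width"])
    return o,R
def go(p,R,o): return np.round(R.T@(np.asarray(p)-o["tcp_pos"])*100,2)
E
python3 - <<'E'
from h import *
o,R=state();print(R.round(3))
T=camera("top");S=camera("side")
for th in(-.1,-.166,-.23): print(th,proj(T,knob(th,90)),proj(S,knob(th,69)))
print("axis",knob(0,0,0),"push",fx(-70,-46,50),"plate side px",proj(S,fx(-70,-46,60)))
print(knob(-.166), go(knob(-.166,150),R,o))
E
```

```text
t 0.2 tcp [ 0.2256 -0.6091  0.2306] fix [-390.2 -424.1  230.6] xaxis fixyaw -77.4 F [-0.3 -0.6  0.1] q7 -0.040386103280640726 g 0.08578347407914257
[[ 0.347 -0.001  0.938]
 [-0.938  0.002  0.347]
 [-0.002 -1.    -0.   ]]
-0.1 [293.82798613 223.70557525] [302.91637063 203.97930526]
-0.166 [295.46002004 223.28551424] [303.67269386 202.83846241]
-0.23 [297.01126277 222.77702135] [304.276935   201.71110454]
axis [ 0.58672053 -0.06969413  0.        ] push [ 0.49220413 -0.19147529  0.05      ] plate side px [343.28309111 190.14287323]
[ 0.52463451 -0.08893801  0.069     ] [-38.37   8.12  46.11]
```

```bash
python3 -m crank '[[[-2,0,2,-5],[-5,0,6,-12],[-9,0,11,-20],[-13,0,15,-28],[-16,0,19,-36],[-19,0,23,-44],[-22,0,27,-52],[-25,0,31,-60],[-28,0,34,-68],[-31,0,37,-76],[-33,0,40,-84],[-35,0,42,-92],[-36.5,0,44,-100],[-37.5,0,45.3,-108],[-38.4,0,46.1,-116],[-38.4,0,46.1,-124],[-38.4,0,46.1,-132],[-38.4,0,46.1,-140],[-38.4,0,46.1,-148],[-38.4,0,46.1,-155]]]' 4
python3 - <<'E'
from h import *
o,R=state();o,R=state()
for z in(150,60,55):print(go(knob(-.166,z),R,o))
E
```

```text
t: 2.3
tcp_pos: [0.5246, -0.0895, 0.2313]
ee_rot: [-1.245, -1.152, 1.153]
wrist_force: [-0.2, -0.0, 0.4]
grip_width: 0.0399
t 2.3 tcp [ 0.5246 -0.0895  0.2313] fix [-24.2  50.7 231.3] xaxis fixyaw 77.9 F [-0.2 -0.   0.4] q7 1.1797265824131216 g 0.03989798714650367
t 2.3 tcp [ 0.5246 -0.0895  0.2313] fix [-24.2  50.7 231.3] xaxis fixyaw 77.9 F [-0.2 -0.   0.4] q7 1.1797265824131216 g 0.03989798714650367
[0.06 8.13 0.01]
[7.000e-02 1.713e+01 1.000e-02]
[7.000e-02 1.763e+01 1.000e-02]
```

```bash
python3 -m crank '[[[0,2,0,-3],[0,5,0,-6],[0,8,0,-12],[0,10.5,0,-15],[0,12,0,-15],[0,13,0,-15],[0,14,0,-15],[0,15,0,-15],[0,16,0,-15],[0,17,0,-15],[0,17.3,0,-15],[0,17.3,0,-15]]]'
python3 - <<'E'
from h import *
o,R=state()
for n in("side","top"):
    c=camera(n);p=proj(c,o["tcp_pos"]).astype(int);im=c["pixels"][p[1]-90:p[1]+60,p[0]-100:p[0]+100,::-1];cv2.imwrite(f"pics/{n}1.png",cv2.resize(im,None,fx=3,fy=3,interpolation=3));print(p)
th0=-.166
for i in range(1,13):
    th=th0+i*(3.30)/12; t=np.degrees(th); 
    # tool y shift 0, turn follows
    print(round(th,2),go(knob(th,1000*o["tcp_pos"][2]),R,o), round(np.degrees(i*3.3/12),0))
E
```

```text
t: 3.5
tcp_pos: [0.5244, -0.0892, 0.0579]
ee_rot: [-1.118, -1.34, 1.341]
wrist_force: [0.1, 0.1, -0.0]
grip_width: 0.0397
t 3.5 tcp [ 0.5244 -0.0892  0.0579] fix [-24.3  51.   57.9] xaxis fixyaw 92.6 F [ 0.1  0.1 -0. ] q7 1.1765833111755197 g 0.03968376241594096
[303 207]
[294 224]
0.11 [ 1.81  0.   -0.05] 16.0
0.38 [ 3.51  0.   -0.57] 32.0
0.66 [ 5.01  0.   -1.53] 47.0
0.93 [ 6.2  -0.   -2.86] 63.0
1.21 [ 6.98 -0.   -4.46] 79.0
1.48 [ 7.3  -0.   -6.21] 95.0
1.76 [ 7.13 -0.   -7.98] 110.0
2.03 [ 6.48 -0.01 -9.64] 126.0
2.31 [ 5.410e+00 -1.000e-02 -1.107e+01] 142.0
2.58 [ 3.990e+00 -1.000e-02 -1.214e+01] 158.0
2.86 [ 2.33e+00 -1.00e-02 -1.28e+01] 173.0
3.13 [ 5.600e-01 -1.000e-02 -1.297e+01] 189.0
```

View pics/side1.png

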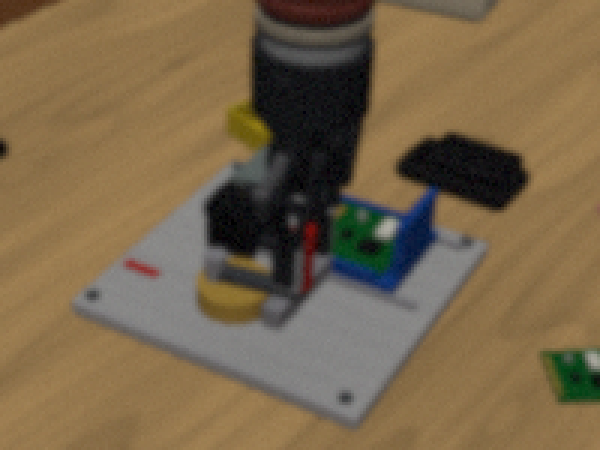

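Seen in the side crop, the red knob at about (310,250) stands between the fingers. I'll start the sweep.

```bash
python3 -m crank '[[[0.9,0,0.1,7],[1.8,0,0,14],[2.7,0,-0.3,21],[3.5,0,-0.6,28],[4.3,0,-1,36],[5,0,-1.5,44],[5.65,0,-2.15,51],[6.2,0,-2.85,58],[6.65,0,-3.65,66],[7,0,-4.45,74],[7.2,0,-5.3,82],[7.3,0,-6.2,90],[7.3,0,-6.2,90]]]'
python3 - <<'E'
from h import *
o,R=state()
T=camera("top");S=camera("side")
for n,c in(("T",T),("S",S)):print(n,[(a[0],a[2].round(1)) for a in comps(c,"red",5) if 200<a[2][0]<400 and 150<a[2][1]<260])
for th in(1.2,1.3,1.4):print(th,proj(T,knob(th,90)).round(1),proj(S,knob(th)).round(1))
th0=1.48
for i in range(1,15):
    th=th0+i*.1375
    print(round(th,2),go(knob(th,1000*o["tcp_pos"][2]),R,o), round(np.degrees(i*.1375)))
E
```

```text
t: 4.9
tcp_pos: [0.5723, -0.0055, 0.0585]
ee_rot: [-1.566, -0.142, 0.143]
wrist_force: [-1.7, 1.1, 1.0]
grip_width: 0.0401
t 4.9 tcp [ 0.5723 -0.0055  0.0585] fix [ 34.3 127.6  58.5] xaxis fixyaw 2.7 F [-1.7  1.1  1. ] q7 -0.11397884142303838 g 0.040135694732301386
T []
S [(np.int32(20), array([263.6, 208.1])), (np.int32(24), array([263.9, 220.1]))]
1.2 [265.7 211. ] [268.3 214.7]
1.3 [264.6 208.7] [265.1 214.3]
1.4 [263.8 206.3] [262.1 213.6]
1.62 [ 0.87 -0.   -0.1 ] 8
1.75 [ 1.75 -0.   -0.25] 16
1.89 [ 2.61 -0.   -0.51] 24
2.03 [ 3.42 -0.   -0.89] 32
2.17 [ 4.17 -0.   -1.38] 39
2.31 [ 4.84 -0.01 -1.96] 47
2.44 [ 5.43 -0.01 -2.63] 55
2.58 [ 5.92 -0.01 -3.37] 63
2.72 [ 6.31 -0.01 -4.18] 71
2.85 [ 6.58 -0.01 -5.03] 79
2.99 [ 6.73 -0.01 -5.91] 87
3.13 [ 6.76 -0.01 -6.8 ] 95
3.27 [ 6.67 -0.01 -7.69] 102
3.41 [ 6.46 -0.01 -8.56] 110
```

The knob is at about 1.33 rad and lags as expected. Continuing.

```bash
python3 -m crank '[[[0.9,0,-0.1,8],[1.75,0,-0.25,16],[2.6,0,-0.5,24],[3.4,0,-0.9,32],[4.2,0,-1.4,39],[4.85,0,-1.95,47],[5.4,0,-2.6,55],[5.9,0,-3.4,62],[6.3,0,-4.2,69],[6.6,0,-5,76],[6.75,0,-5.9,83],[6.8,0,-6.8,90],[6.75,0,-7.3,93],[6.7,0,-7.8,95],[6.7,0,-7.8,95]]]'
python3 - <<'E'
from h import *
o,R=state()
T=camera("top");S=camera("side")
for n,c in(("T",T),("S",S)):print(n,[(a[0],a[2].round(1)) for a in comps(c,"red",5) if 200<a[2][0]<400 and 150<a[2][1]<260])
for th in(2.8,3,3.14,3.3):print(th,proj(T,knob(th,90)).round(1),proj(S,knob(th)).round(1))
E
```

```text
t: 6.5
tcp_pos: [0.6545, -0.0684, 0.0587]
ee_rot: [-1.247, 1.137, -1.138]
wrist_force: [2.4, 3.9, -0.7]
grip_width: 0.04
t 6.5 tcp [ 0.6545 -0.0684  0.0587] fix [107.3  54.2  58.7] xaxis fixyaw -92.2 F [ 2.4  3.9 -0.7] q7 -1.2309983284077708 g 0.04002937598079107
T []
S [(np.int32(6), array([248.8, 178.8])), (np.int32(10), array([248.4, 195.7]))]
2.8 [276.8 177. ] [244.8 192.2]
3 [281.5 175.2] [247.1 188.9]
3.14 [284.9 174.6] [249.2 186.8]
3.3 [289.  174.4] [252.3 184.6]
```

Knob is about 3.1 rad. Back off 4 mm, lift clear and shut the fingers.

```bash
python3 -m crank '[[[-0.5,0,0,0],[-0.9,0,0,0],[-0.9,-2,0,0],[-0.9,-5,0,0],[-0.9,-8,0,0],[-0.9,-11,0,0],[-0.9,-13,0,0],[-0.9,-13,0,0]]]' && python3 -m crank '[[[-2,0,-3,0],[-2,0,-7,0],[-2,0,-11,0],[-2,0,-15,0],[-2,0,-18,0],[-2,0,-20,0],[-2,0,-20,0]]]' 0
python3 - <<'E'
from h import *
o,R=state();print(R.round(2))
T=camera("top");S=camera("side")
for n,c in(("T",T),("S",S)):
    print(n,[(a[0],a[2].round(1)) for a in comps(c,"red",5) if 200<a[2][0]<400 and 150<a[2][1]<260])
E
```

```text
t: 7.4
tcp_pos: [0.6531, -0.0637, 0.1919]
ee_rot: [-1.249, 1.135, -1.146]
wrist_force: [0.2, -0.7, -0.1]
grip_width: 0.0403
t: 8.1
tcp_pos: [0.4462, -0.0615, 0.1874]
ee_rot: [-1.255, 1.146, -1.139]
wrist_force: [1.2, -0.4, 0.0]
grip_width: -0.0
t 8.1 tcp [ 0.4462 -0.0615  0.1874] fix [-98.1  88.9 187.4] xaxis fixyaw -92.5 F [ 1.2 -0.4  0. ] q7 -1.2445024532988118 g -4.973915027246676e-05
[[ 0.09 -0.01  1.  ]
 [-1.    0.    0.09]
 [-0.   -1.   -0.01]]
T [(np.int32(24), array([283. , 175.3]))]
S [(np.int32(87), array([247.6, 187. ]))]
```

The knob is now at about 3.05 rad in both views, so the cam is at its low point. Next is the push plate.

```bash
python3 - <<'E'
from h import *
o,R=state();
for p in((-112,-46,187),(-112,-46,50),(-85,-46,50),(-52,-46,50)):print(p,go(fx(*p),R,o))
E
```

```text
t 8.2 tcp [ 0.4506 -0.061   0.188 ] fix [-93.7  88.9 188. ] xaxis fixyaw -92.4 F [0.6 0.  0.3] q7 -1.244694882286491 g -0.00023086357483109566
(-112, -46, 187) [13.55  0.1  -1.27]
(-112, -46, 50) [13.55 13.8  -1.26]
(-85, -46, 50) [13.44 13.8   1.43]
(-52, -46, 50) [13.3  13.8   4.73]
```

```bash
python3 -m crank '[[[3,0,-0.5,0],[6.5,0,-1,-1],[10,0,-1.3,-2],[12.5,0,-1.3,-2.5],[13.5,0,-1.3,-2.5],[13.5,3,-1.3,-2.5],[13.5,6,-1.3,-2.5],[13.5,9,-1.3,-2.5],[13.5,11.5,-1.3,-2.5],[13.5,13,-1.3,-2.5],[13.5,13.8,-1.3,-2.5],[13.5,13.8,-1.3,-2.5],[13.5,13.8,-1.3,-2.5]]]'
python3 - <<'E'
from h import *
o,R=state()
for n in("side","top"):
    c=camera(n);print(n,[(a[0],a[2].round(1)) for a in comps(c,"red",5) if 200<a[2][0]<400 and 150<a[2][1]<260]);cv2.imwrite(f"pics/{n}2.png",cv2.resize(c["pixels"][120:280,200:420,::-1],None,fx=3.6,fy=3.6,interpolation=3))
for p in((-85,-46,50),(-51,-46,50)):print(p,go(fx(*p),R,o))
E
```

```text
t: 9.5
tcp_pos: [0.4511, -0.1961, 0.0506]
ee_rot: [-1.27, 1.107, -1.108]
wrist_force: [-0.7, -0.5, 1.4]
grip_width: -0.0002
t 9.5 tcp [ 0.4511 -0.1961  0.0506] fix [-111.4  -45.1   50.6] xaxis fixyaw -89.8 F [-0.7 -0.5  1.4] q7 -0.8425735432911945 g -0.00023538284193802875
side [(np.int32(90), array([247.6, 186.9]))]
top [(np.int32(23), array([283. , 175.2]))]
(-85, -46, 50) [0.1  0.07 2.64]
(-51, -46, 50) [0.11 0.07 6.04]
```

View pics/side2.png

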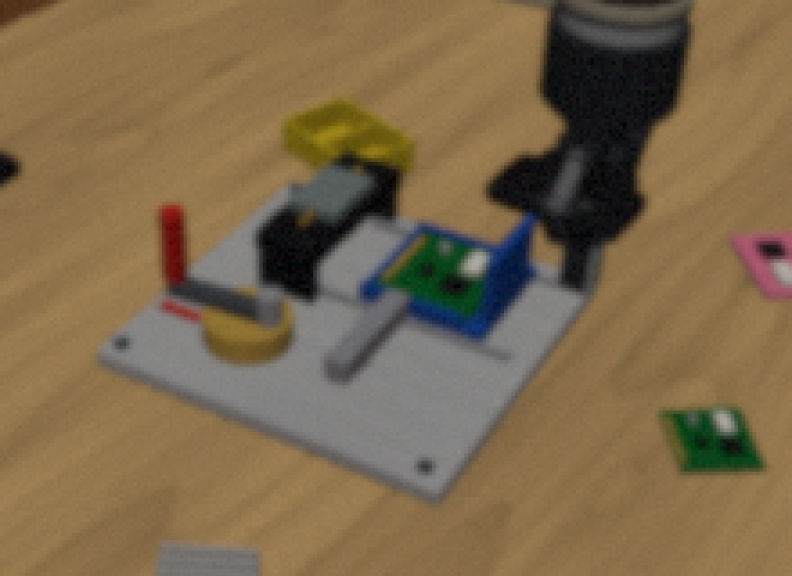

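The lever lies over the red mark (175,310) and the shut fingers (580,270) stand behind the blue plate (510,260). Push, gently at the end.

```bash
python3 -m crank '[[[0.1,0,1,0],[0.1,0,1.8,0],[0.1,0,2.4,0],[0.1,0,2.8,0],[0.1,0,3.2,0],[0.1,0,3.6,0],[0.1,0,4,0],[0.1,0,4.3,0],[0.1,0,4.6,0],[0.1,0,4.9,0],[0.1,0,5.2,0],[0.1,0,5.4,0],[0.1,0,5.6,0],[0.1,0,5.7,0],[0.1,0,5.8,0],[0.1,0,5.8,0]]]'
python3 -c "
from h import *
state()"
```

```text
t: 11.2
tcp_pos: [0.508, -0.1893, 0.0502]
ee_rot: [-1.271, 1.108, -1.108]
wrist_force: [-2.1, 0.1, -0.5]
grip_width: -0.0001
t 11.2 tcp [ 0.508  -0.1893  0.0502] fix [-54.1 -45.9  50.2] xaxis fixyaw -89.9 F [-2.1  0.1 -0.5] q7 -0.8990108161911293 g -9.472254619182867e-05
```

Still only friction force, so continue until the end stop shows.

```bash
python3 -m crank '[[[0,0,0.1,0],[0,0,0.2,0],[0,0,0.2,0],[0,0,0.3,0],[0,0,0.3,0]]]'; python3 -m crank '[[[0,0,0.1,0],[0,0,0.2,0],[0,0,0.2,0],[0,0,0.2,0]]]'
```

```text
t: 11.7
tcp_pos: [0.5109, -0.1889, 0.0503]
ee_rot: [-1.271, 1.108, -1.108]
wrist_force: [-2.2, 0.4, -2.2]
grip_width: 0.0
t: 12.1
tcp_pos: [0.5114, -0.1888, 0.0503]
ee_rot: [-1.272, 1.111, -1.107]
wrist_force: [-5.0, -0.4, 0.8]
grip_width: 0.0001
```

```bash
python3 -m crank '[[[0,0,0.1,0],[0,0,0.2,0],[0,0,0.3,0],[0,0,0.3,0],[0,0,0.3,0]]]'; python3 -c "
from h import *
state()"
```

```text
t: 12.6
tcp_pos: [0.5114, -0.1888, 0.0503]
ee_rot: [-1.275, 1.116, -1.104]
wrist_force: [-9.4, -0.4, 5.3]
grip_width: 0.0001
t 12.6 tcp [ 0.5114 -0.1888  0.0503] fix [-50.6 -46.   50.3] xaxis fixyaw -90.0 F [-9.4 -0.4  5.3] q7 -0.906571417079346 g 9.192104923136679e-05
```

The force is rising with no motion and the TCP is at x −50.6 mm (−51 expected), so the slide is at its end stop. Retreat.

```bash
python3 -m crank '[[[0,0,-0.5,0],[0,0,-1.5,0],[0,0,-3,0],[0,0,-5,0],[0,0,-6,0],[0,-3,-6,0],[0,-7,-6,0],[0,-11,-6,0],[0,-15,-6,0],[0,-15,-6,0],[0,-15,-6,0]]]'
python3 - <<'E'
from h import *
o,R=state()
for n in("side","top"):
    c=camera(n);print(n,[(a[0],a[2].round(1)) for a in comps(c,"red",5) if 200<a[2][0]<400 and 150<a[2][1]<260]);cv2.imwrite(f"pics/{n}3.png",cv2.resize(c["pixels"][120:280,200:420,::-1],None,fx=3.6,fy=3.6,interpolation=3))
    print("top edge of face, crop px:",[((proj(c,fx(x,y,70))-[200,120])*3.6).round(0) for x in(-40,-70) for y in(-16,-76)])
E
```

```text
t: 13.7
tcp_pos: [0.4576, -0.1966, 0.2015]
ee_rot: [-1.269, 1.104, -1.11]
wrist_force: [0.1, -0.2, -0.3]
grip_width: -0.0002
t 13.7 tcp [ 0.4576 -0.1966  0.2015] fix [-105.   -46.5  201.5] xaxis fixyaw -89.8 F [ 0.1 -0.2 -0.3] q7 -0.9201723649730356 g -0.00018093054288921502
side [(np.int32(83), array([247.4, 186.6]))]
top edge of face, crop px: [array([451., 248.]), array([493., 202.]), array([496., 263.]), array([538., 216.])]
top [(np.int32(22), array([283., 175.]))]
top edge of face, crop px: [array([438., 386.]), array([521., 376.]), array([444., 427.]), array([527., 417.])]
```

View pics/side3.png

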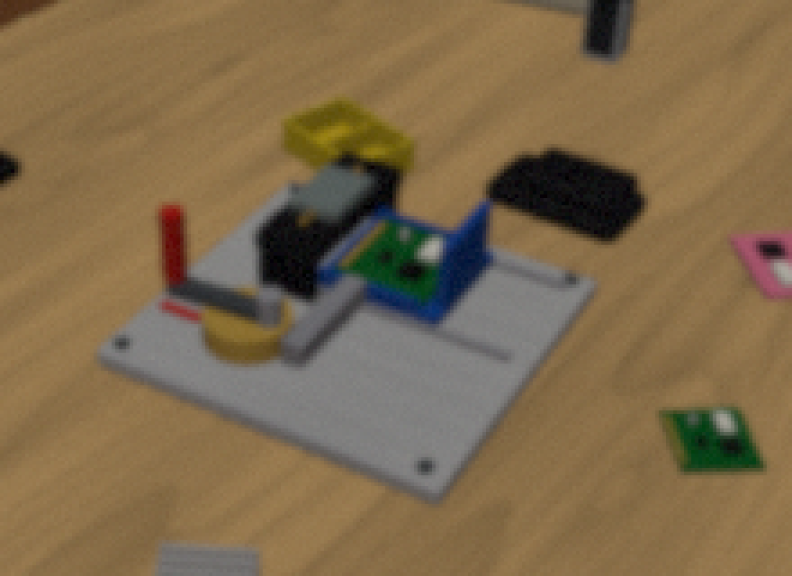

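View pics/top3.png

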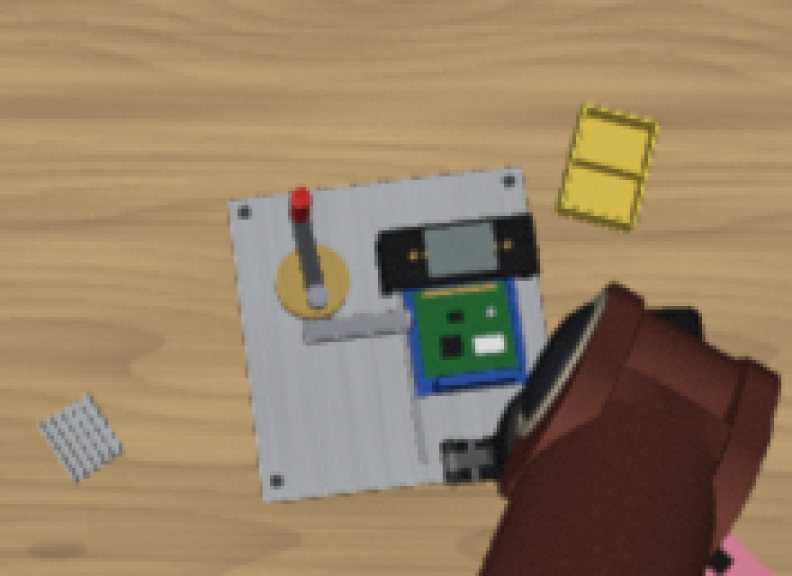

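The slide plate's top edge is at about (451–491, 203–248) in the side crop, where 30 mm of travel puts it. The board lies in the tray, the lever is over the mark and nothing else has moved.

```bash
python3 -c "
from plant import *
print(close_job())"
```

```text
the job is handed in; nothing more can be done
None
```

The job is done and handed in at about 14 s of the 53 s allowed; no verdict is reported on hand-in. I swept the cam lever round to its low point with the fingers either side of the knob. Then I pushed the blue slide forward with the shut fingers, backed off and lifted clear.

Last checks:
- **Cam:** the knob measures about 3.05 rad in both views, within the 0.3 rad allowed. That is about 0.09 short of straight ahead.
- **Slide:** at the end the push force rose from 2 N to about 9 N with no further motion. The fingertip position matches 30 mm of travel within about 1 mm, and the plate's top edge appears where 30 mm puts it in the side view.
- **Board and loose parts:** the board is in the tray. The tray, the heat sink and the mouse look unmoved; in the last top view the arm hides most of the mouse, but the side view shows it.
- **Robot:** wrist force reads about 0 N, with the fingertips about 200 mm above the desk.

No check failed or disagreed.

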